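Load the dark hood and hold its cover open

ROBOT

A 6-joint arm with a two-finger parallel gripper is mounted at the origin on a cart in front of the work surface, level with it; the furniture and walls round the work are solid. World frame = base frame: x ahead of the robot, y to its left, z up, the work surface at z = 0. Lengths are in mm, angles in degrees, forces in N, time in s.
With the tool pointing down it reaches from about 350 to 850 mm from the base axis. Payload 8.1 kg.
Tool frame: the origin (TCP) lies at the very end of the fingers, on their centre line; the grasp point (between the pads) lies r.tcp_to_grasp behind it (r.tcp_to_grasp is the distance from the TCP to the grasp point, in mm); z points along the fingers, y is the line along which they close (so a half turn about z gives the same grasp; the last joint's range is limited). The gripper opens to 85 mm and grips with 20 to 120 N. Pads are 22 mm wide; open, the fingers measure 114 mm over their backs; the gripper's body (76 mm by 85 mm) begins 54 mm behind the grasp point. The pads swing forward as they close: fully open they stand 13 mm farther back than shut.
Start: joints at [66.268, 7.471, 85.268, -0, 87.261, -4.893], TCP at [193.723, 567.87, 231.292] pointing down, gripper open.
Joint ranges: [-169.43, 169.43], [-51.17, 129.36], [1.28, 143.12], [-76.62, 256.62], [0, 156.53], [-152.29, 152.29]. Speed limits (degrees/s): [136.94, 136.94, 159.86, 180, 180, 180].

INTERFACE

Orientations are given as [roll, pitch, yaw] about the fixed x, y, z axes, in that order (R = Rz(yaw) Ry(pitch) Rx(roll)).
In Python, from bench import sense, viewer, order, r gives the robot as it stands.
- The arm moves only by the tool carry_out, never from a script. Its argument "increments" is one flat list of numbers, 7 for each row, row after row: the shift along the tool's x, y, z as a fraction of full scale, then the turn, a rotation vector about the tool's x, y, z as a fraction of full scale, then the opening, from -1 (shut) to 1 (fully open). A call has exactly 10 rows; each row is the pose to reach, as a shift and turn from the pose commanded when the call began, along the tool's axes at that moment, turning the shorter way round; what a row does not reach only later rows make up. Full scale, the value 1, is 400 mm for a shift and 2 pi rad for a turn. A row lasts 1/8 s, in which the tool goes at most 62.5 mm and 10.7 degrees, less where a joint would pass 70% of its speed; a pose out of reach is approached as far as the arm can. A call with a number of a shift or a turn outside -1 to 1 is refused whole. A call with a gripper value outside its range is refused whole. The fingers move at their own pace and stop on an object; "force" is the grip in N (left out, the last holds). Time passes only in rows, so rows that repeat a pose let the fingers close, or fill a call up. It gives the time, the measured TCP pose, the force, the opening and the grip force at its end, in the units of the state.
- sense(): the state, without advancing time (a new reading comes with each control period).
- viewer.snapshot(name): name is "scene" or "side" or "wrist"; returns the picture (400x640x3 uint8, red, green, blue); there is no depth.
- viewer.get_calibration(name): a dict with "fx", "fy", "cx", "cy" (pixels), "k1" (the pictures are not rectified: a ray, as slopes to the right and down, at radius r is drawn at 1 + k1 r^2 times it, then the intrinsics apply), "R" (3x3) and "t" (3): a world point X has camera coordinates R X + t. Camera axes: x right, y down, z forward; pixel columns grow to the right and rows downward; lengths in mm; the calibration is good to about 2 mm. A picture is of the moment at which its call begins: read the wrist's pose just before it. get_calibration takes no time and is no camera call; for the wrist camera it gives the pose at the moment of the call.
- order.hand_in(): hands the job in; it is judged then, once.
The state is a dict: "time": time; "joint_pos": joint angles; "qd": joint speeds; "joint_efforts": joint torques, N m; "tool_pos": TCP position; "tcp_rot": TCP orientation; "ft_force": force on the tool from outside, world axes, zero at the start; "wrist_torque": the same for the moment, N m; "finger_gap": finger opening in mm; "grip_force": force on a finger pad.
Only numpy, scipy, OpenCV 4.12 (cv2) and the standard library are available. Lean on these libraries where they do the work, as an engineer would, in place of code of your own. Each camera call takes 0.05 s, during which the arm holds its last target. There are 200 camera calls.

TASK

Slide the blue tray with its well plate through the slot in the side of the white hood until it is fully home against the stop. Then tug the hood's shut cover up by its orange grip, past its small play: if it stops there the latch is caught, so turn the black knob clockwise to its stop to release it; if it is not caught, leave the knob alone. Raise the cover by its orange grip to at least 45 degrees and finish while still holding it open there, the tray still home with the plate in it and the bottles, tubes, beaker and timer undisturbed.

Things in the scene. Friction and masses are not known exactly. Their poses are not given: they have to be found in the camera images.
- hood: white hood fixed on the bench: a box 130 mm (own x) x 150 mm (own y) x 85 mm high, no floor (bench inside), grey cover on top hinged along its +x rim. Origin at bench level under its centre. The tray slot is in its +y wall (outer face y = +0.075); the inner face of its closed -y wall, y = -0.069, is the tray's stop
- slot (a point): middle of the tray slot's sill, at bench level in the outer face of the hood's +y wall, at x = +0.012, y = +0.075 in the hood's frame, axes as the hood's. The slot is 84 mm wide (x), 45 mm high. Grey guides, 16 mm high, flare out 33 mm beyond the wall and run on straight inside
- tray: blue tray, loose, 0.2 to 0.4 kg, on the bench: a pan 76 mm (own x) x 140 mm (own y), rim 12 mm high; origin under the pan's centre; grip fin beyond its +y end. It slides on the bench into the hood, -y end first, axes parallel to the hood's; fully home its origin is at x = +0.012, y = +0.001 in the hood's frame, the pan's rear end level with the slot wall, the fin outside
- tray_fin (a point): where to take the tray: the point 45 mm above the bench in its upright fin, at y = +0.110 in the tray's frame; axes as the tray's. The fin is 12 mm thick (x), 36 mm long (y), 60 mm high: pinch it across x
- well_plate: clear well plate 58x83x10 mm lying loose in the tray's pocket (68x92 mm); origin under its centre; it rides along
- cover_hinge (a joint): opening angle of the cover, rad: 0 shut, grows as its front (hood -x) edge rises, stop at 1.4. The cover weighs 0.35 to 0.6 kg and falls shut when let go. If the hidden latch tongue is caught, the cover rises only about 0.03 rad (5 mm at the grip), then stops hard; if not, it simply swings up
- cover_grip (a point): where to take the cover's orange grip, a bar 14 mm wide (hood y), 14 mm high, sticking out 58 mm in front (-x) of the cover's edge, at y = +0.040 in the hood's frame. This point is the bar's centre, 34 mm in front of the edge, 168 mm from the hinge line and 90 mm above the bench when shut. Pinched across y, the bar pivots between the fingers as the cover swings
- hinge_line (a point): point midway along the cover's hinge axis, which runs along the hood's y at x = +0.065, 86 mm above the bench. Its axes turn with the cover
- cover: the hood's grey cover, a plate 134x152x6 mm; origin on its hinge line, as hinge_line; turns with the cover
- knob_top (a point): centre of the top of the latch knob: black, fluted, round, 34 mm across, 26 mm high, standing on the cover, its top 122 mm above the bench when shut; axis vertical, at x = -0.030, y = -0.030 in the hood's frame. Its outside does not show whether the tongue inside is caught
- knob_turn (a joint): angle of the latch knob, rad: grows as it turns clockwise seen from above, which frees the tongue; at the end stop, 1.25, it is surely clear. Stays where left (friction 0.06 Nm). It starts anywhere from 0 to 0.95; where the tongue lets go is not marked: only a tug on the cover tells
- knob_rim (a point): a point on the knob's rim, 17 mm from its axis, 13 mm below its top; turns with the knob (nothing to be seen there)
- timer: white lab timer, 41x70x56 mm, loose; a bystander to leave alone; origin under its centre
- beaker: clear beaker, 53 mm wide, 70 mm high, loose; a bystander; origin under its centre
- bottle_white: small white-filled bottle with blue cap, 56 mm wide, 106 mm high, loose; a bystander; origin under its centre
- falcon_0: upright tube with orange cap, 34 mm wide, 114 mm high, loose; a bystander; origin under its centre
- falcon_1: a second such tube with orange cap, 34 mm wide, 114 mm high, loose; a bystander; origin under its centre
There are look-alikes about, which are no part of the job. What is meant by the well_plate is not purple or yellow, and is the smaller of those in its own colour.

How it is judged:
By the outcome, as a careful person would: the job done as asked, in the order asked, and still so for the second after the job is handed in, while the arm keeps its last pose, push and grip.
It also fails if it takes over 72 s, if anything falls off the work surface, if the arm or the gripper's body presses on something with over 40 N, if the wrist force passes 120 N, or if a joint passes its speed limit or range.

## Working session

There is one attempt and no reset: what is moved stays moved. The work goes in short steps, Python scripts to look and compute and a tool call to move; the robot and the scene stay as the last step left them, time stands still between calls to the robot, and variables do not carry over. Pictures are saved under pics/ and viewed, at most 13 in all, crops included, and the job is handed in when it is done.

Besides the shell and the picture viewer there is one more tool, called after "Request:" in YAML: its name, and indented under it one key for each argument. carry_out: Moves the arm, as the interface text tells. Its arguments: {"type":"object","properties":{"increments":{"type":"array"},"force":{"type":"number"}},"required":["increments"]}

```bash
mkdir -p pics; ls
python3 - <<'E'
from bench import sense, viewer, order, r
import cv2,numpy as np
print(sense()); print(r.tcp_to_grasp)
for n in("scene","side"):
    im=viewer.snapshot(n); cv2.imwrite(f"pics/{n}0.png",cv2.cvtColor(im,cv2.COLOR_RGB2BGR))
    c=viewer.get_calibration(n); print(n,{k:np.round(v,3).tolist() for k,v in c.items()})
E
```

```text
pics
{'time': 0.0, 'joint_pos': array([ 6.62675734e+01,  7.51735962e+00,  8.53303216e+01,  1.22864276e-03,
        8.72604006e+01, -4.89437475e+00]), 'qd': array([-0.04789197, -0.13262831,  0.04797616,  0.15990228, -0.02004153,
       -0.07656902]), 'joint_efforts': array([ 1.81985306e-03, -5.69394600e+01, -5.00562465e+01,  1.23264849e-04,
        1.45119932e-02, -3.29285126e-05]), 'tool_pos': array([193.49785742, 567.35862565, 230.21096196]), 'tcp_rot': array([-1.79892417e+02, -1.04440852e-02,  1.61161878e+02]), 'ft_force': array([-0.5474481 , -0.21049079,  1.35807371]), 'wrist_torque': array([-0.00402212, -0.01755704, -0.03094141]), 'grip_force': 0.0, 'finger_gap': 85.06534406807562}
18.700000000000003
scene {'fx': 404.18, 'fy': 404.18, 'cx': 318.369, 'cy': 199.103, 'k1': -0.046, 'R': [[0.539, -0.842, -0.021], [-0.582, -0.355, -0.732], [0.609, 0.407, -0.681]], 't': [-298.388, 421.39, 1110.249]}
side {'fx': 424.535, 'fy': 424.535, 'cx': 310.899, 'cy': 195.958, 'k1': 0.005, 'R': [[0.998, -0.066, 0.008], [-0.029, -0.533, -0.846], [0.06, 0.844, -0.534]], 't': [-560.104, 97.128, 1597.475]}
```

View pics/scene0.png

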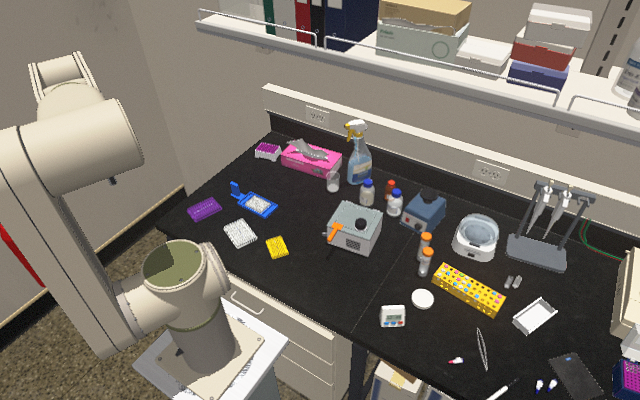

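View pics/side0.png

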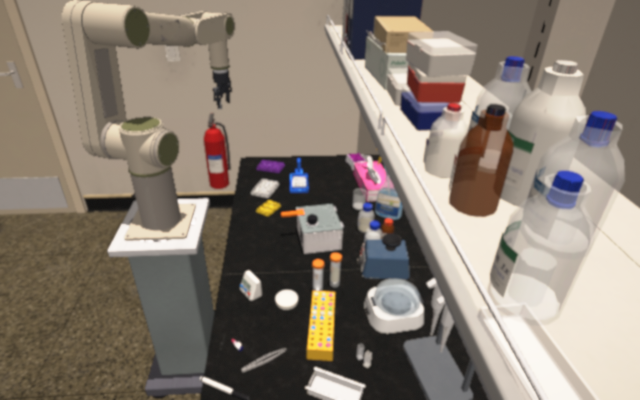

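Scene: the white hood is at (357,228), its orange grip at (334,231) and knob at (361,224). The blue tray is at (258,203) with its fin at (236,190). Candidates for the plate are the clear one in the tray (258,203), the larger clear/white one loose at (240,233), purple (205,208) and yellow (277,246). I choose the one in the blue tray. Next, close crops to check this.

Run:
```python
import cv2
a=cv2.imread("pics/scene0.png")[170:270,190:400]; a=cv2.resize(a,None,fx=3.8,fy=3.8,interpolation=cv2.INTER_CUBIC)
cv2.imwrite("pics/c1.png",a)
b=cv2.imread("pics/side0.png")[150:260,240:400]; b=cv2.resize(b,None,fx=5,fy=5,interpolation=cv2.INTER_CUBIC)
cv2.imwrite("pics/c2.png",b)
```

```text
(no output)
```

View pics/c1.png

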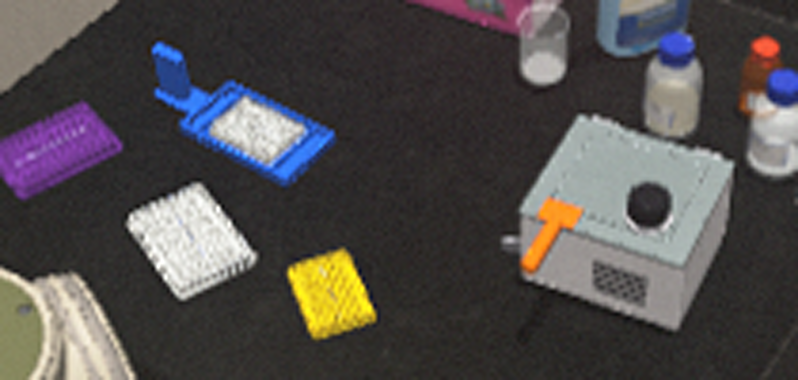

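View pics/c2.png

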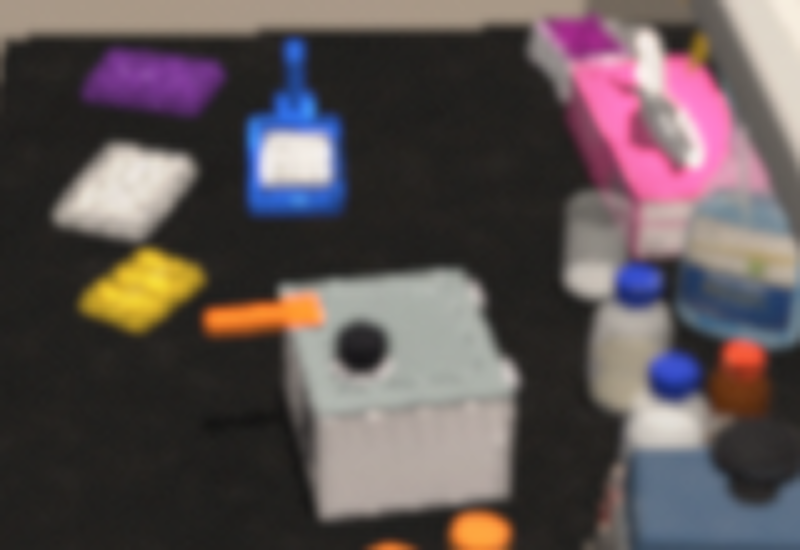

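The plate in the tray is the smaller clear one; the loose one at crop (190,240) is larger. Now rough positions.

```bash
cat > h.py <<'E'
import numpy as np, cv2
from scipy.optimize import least_squares
from scipy.spatial.transform import Rotation as Ro
def cal(c): return {k:np.array(v,float) for k,v in c.items()}
def proj(c,X):
    X=np.atleast_2d(X)@c["R"].T+c["t"]; s=X[:,:2]/X[:,2:]; s=s*(1+c["k1"]*(s**2).sum(1,keepdims=True))
    return s*[c["fx"],c["fy"]]+[c["cx"],c["cy"]]
def onz(c,uv,z):
    uv=np.atleast_2d(uv).astype(float); d=(uv-[c["cx"],c["cy"]])/[c["fx"],c["fy"]]; s=d.copy()
    for _ in range(9): s=d/(1+c["k1"]*(s**2).sum(1,keepdims=True))
    D=np.c_[s,np.ones(len(s))]@c["R"]; o=-c["R"].T@c["t"]; z=np.broadcast_to(z,len(s))
    return o+D*((z-o[2])/D[:,2])[:,None]
def pl(p,L): # planar pose (x,y,yawdeg), local pts -> world
    a=np.radians(p[2]); L=np.atleast_2d(L).astype(float); c,s=np.cos(a),np.sin(a)
    return np.c_[p[0]+c*L[:,0]-s*L[:,1],p[1]+s*L[:,0]+c*L[:,1],L[:,2]]
def fit(obs,p0): # obs: list of (cal, local pts, uv)
    f=lambda p: np.concatenate([(proj(c,pl(p,L))-uv).ravel() for c,L,uv in obs])
    s=least_squares(f,p0,loss="soft_l1",x_scale=[1,1,.1]); return s.x, f(s.x).reshape(-1,2)
def toolrel(s,pos,rpy): # world TCP target -> shift fraction & turn fraction from commanded pose s=(pos,rpy)
    R0=Ro.from_euler("xyz",s[1],degrees=True); R1=Ro.from_euler("xyz",rpy,degrees=True)
    return R0.inv().apply(np.array(pos)-s[0])/400, (R0.inv()*R1).as_rotvec()/(2*np.pi)
E
python3 - <<'E'
from bench import sense, viewer, r
from h import *
sc=cal(viewer.get_calibration("scene")); sd=cal(viewer.get_calibration("side"))
S=lambda a:np.array(a)/3.8+[190,170]-.37; D=lambda a:np.array(a)/5+[240,150]-.4
hs=S([(522,208),(582,117),(733,160),(686,262)])
print(onz(sc,hs,92).round(1)); 
hd=D([(280,288),(462,270),(515,380),(318,415)])
print(onz(sd,hd,92).round(1))
ts=S([(180,126),(232,82),(334,132),(286,184)]);td=D([(247,212),(345,212),(344,117),(249,117)])
print(onz(sc,ts,[12,12,12,12]).round(1)); print(onz(sd,td,12).round(1))
H=[(-69,76,92),(65,76,92),(65,-76,92),(-69,-76,92)]
K=[(-30,-30,120)]
p,e=fit([(sc,H,hs),(sd,np.array(H)[[0,1,2,3]],hd),(sc,[(-103-24,40,90)],S([(528,266)])),(sd,[(-127,40,90)],D([(206,322)]))],[560,300,0]);print(p,e.round(1).tolist())
T=[(-38,70,12),(38,70,12),(38,-70,12),(-38,-70,12)]
p,e=fit([(sc,T,ts),(sd,np.array(T)[[3,2,1,0]],td)],[400,500,0]);print(p,e.round(1).tolist())
E
```

```text
[[ 506.   -66.2   92. ]
 [ 632.6  -52.6   92. ]
 [ 654.1 -195.5   92. ]
 [ 524.8 -215.4   92. ]]
[[ 501.3  -66.7   92. ]
 [ 634.2  -50.4   92. ]
 [ 655.3 -186.8   92. ]
 [ 520.8 -218.2   92. ]]
[[487.3 324.3  12. ]
 [565.8 322.   12. ]
 [560.9 187.2  12. ]
 [479.  183.2  12. ]]
[[481.3 167.8  12. ]
 [562.6 163.4  12. ]
 [571.6 324.9  12. ]
 [486.8 329.4  12. ]]
[ 580.58155414 -131.1949098     7.32305864] [[-1.0, 0.5], [-0.9, -1.0], [0.8, 0.2], [-0.4, 0.6], [0.3, -0.3], [0.2, -0.4], [0.3, 2.0], [0.3, -0.5], [0.2, 1.2], [0.4, 0.6]]
[523.96468639 253.54961117  -2.41672951] [[0.1, -0.3], [-0.1, 0.1], [0.8, 0.8], [0.2, -0.9], [0.3, -2.2], [-1.1, -2.3], [-1.5, 0.4], [0.5, 0.5]]
```

Run:
```python
from bench import sense, viewer, r
from h import *
c=cal(viewer.get_calibration("wrist")); s=sense()
R=Ro.from_euler("xyz",s["tcp_rot"],degrees=True).as_matrix(); o=-c["R"].T@c["t"]
print("cam in tool",R.T@(o-s["tool_pos"]),"cam axes in tool\n",(R.T@c["R"].T).round(3),c["fx"],c["cx"],c["cy"],c["k1"])
c0=(np.array([193.723,567.87,231.292]),[180,0,161.161])
for p in([515,300,230],[528.6,363.4,150]):
  print(toolrel(c0,p,[180,0,87.6]))
```

```text
cam in tool [ 8.32211503e+01 -1.41429130e-01 -1.43212603e+02] cam axes in tool
 [[ 0.    -0.947 -0.322]
 [ 1.     0.     0.001]
 [-0.001 -0.322  0.947]] 324.94985718864234 320.2539401517602 202.03973955889768 -0.041213847596219
(array([-0.97640997, -0.37444142,  0.00323   ]), array([ 0.00000000e+00, -2.50239564e-17,  2.04336111e-01]))
(array([-0.95740734, -0.21345338,  0.20323   ]), array([ 0.00000000e+00, -2.50239564e-17,  2.04336111e-01]))
```

Request:
carry_out:
  increments: [-0.957,-0.2135,0.078,0,0,0.2043,1,-0.957,-0.2135,0.078,0,0,0.2043,1,-0.957,-0.2135,0.078,0,0,0.2043,1,-0.957,-0.2135,0.078,0,0,0.2043,1,-0.957,-0.2135,0.078,0,0,0.2043,1,-0.957,-0.2135,0.078,0,0,0.2043,1,-0.957,-0.2135,0.078,0,0,0.2043,1,-0.957,-0.2135,0.078,0,0,0.2043,1,-0.957,-0.2135,0.078,0,0,0.2043,1,-0.957,-0.2135,0.078,0,0,0.2043,1]

```text
time: 1.35
tool_pos: [527.4, 364.5, 200.3]
tcp_rot: [-180.0, -0.0, 87.8]
ft_force: [-1.0, 0.2, 0.8]
finger_gap: 85.5
grip_force: 0.0
```

Run:
```python
from bench import sense, viewer, r
from h import *
import pickle
s=sense(); print(s["time"],s["tool_pos"],s["tcp_rot"],s["ft_force"],s["joint_pos"].round(1))
c=cal(viewer.get_calibration("wrist")); im=viewer.snapshot("wrist")
pickle.dump((c,im),open("w1.pkl","wb")); cv2.imwrite("pics/w1.png",cv2.cvtColor(im,cv2.COLOR_RGB2BGR))
```

```text
1.35 [527.37012295 364.50739361 200.2724664 ] [-1.79997178e+02 -1.50083638e-02  8.78316198e+01] [-0.99792212  0.23808619  0.81450139] [30.1 14.6 80.4  0.  84.9 32.2]
```

View pics/w1.png

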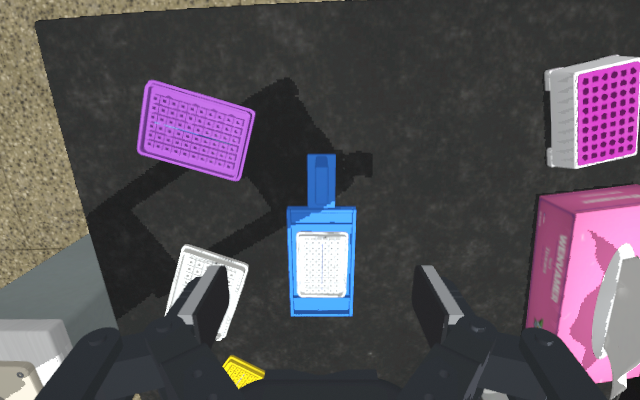

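Wrist view: tray with fin up at (321,180), pan corners about (288,207), (355,207), (352,316), (292,316), the small clear plate in its pocket at (322,265). Fit the tray by these.

Run:
```python
import pickle
from h import *
c,im=pickle.load(open("w1.pkl","rb"))
hsv=cv2.cvtColor(im,cv2.COLOR_RGB2HSV); m=cv2.inRange(hsv,(100,120,60),(125,255,255)); m[:140]=0; m[330:]=0; m[:,:260]=0; m[:,380:]=0
for y in(160,175,190,200,204,208,212,230,260,290,310,314,316,318): 
    x=np.where(m[y])[0]; print(y,x.min() if len(x) else 0,x.max() if len(x) else 0,end="; ")
uv=np.array([(288,207.),(355,207),(352,316.5),(292,316.5)])
p,e=fit([(c,[(-38,70,12),(38,70,12),(38,-70,12),(-38,-70,12)],uv)],[524,253,-2]); print(p,e.round(1).tolist())
# fin top check
print(proj(c,pl(p,[(-6,92,60),(6,92,60),(-6,128,60),(6,128,60),(0,110,45)])).round(1))
fin=pl(p,[(0,110,45)])[0]; print(fin)
c0=(np.array([193.723,567.87,231.292]),[180,0,161.161])
R0=Ro.from_euler("xyz",c0[1],degrees=True); c1=(c0[0]+R0.apply(np.array([-.957,-.2135,.078])*400), (R0*Ro.from_rotvec([0,0,.2043*2*np.pi])).as_euler("xyz",degrees=True)); print(c1)
print(toolrel(c1,[fin[0],fin[1],28],[180,0,90+p[2]]))
```

```text
160 307 335; 175 307 335; 190 307 335; 200 307 335; 204 307 334; 208 286 355; 212 286 356; 230 287 355; 260 288 354; 290 289 353; 310 290 352; 314 290 352; 316 291 352; 318 0 0; [524.98363766 257.97286323  -1.89990368] [[-1.4, 1.1], [1.6, 0.8], [0.8, -1.6], [-1.0, -1.3]]
[[315.2 203.2]
 [328.2 203.2]
 [314.8 164.9]
 [328.4 164.8]
 [321.6 180.1]]
[528.63052246 367.91239311  45.        ]
(array([528.43976944, 363.43496323, 200.092     ]), array([180.   ,   0.   ,  87.613]))
(array([1.12037238e-02, 1.02680504e-05, 4.30230000e-01]), array([ 0.00000000e+00,  1.65700263e-19, -1.35304533e-03]))
```

Request:
carry_out:
  increments: [0.011,0,0.13,0,0,-0.0014,1,0.011,0,0.26,0,0,-0.0014,1,0.011,0,0.37,0,0,-0.0014,1,0.011,0,0.43,0,0,-0.0014,1,0.011,0,0.43,0,0,-0.0014,1,0.011,0,0.43,0,0,-0.0014,-1,0.011,0,0.43,0,0,-0.0014,-1,0.011,0,0.43,0,0,-0.0014,-1,0.011,0,0.43,0,0,-0.0014,-1,0.011,0,0.43,0,0,-0.0014,-1]
  force: 50

```text
time: 2.65
tool_pos: [529.2, 368.1, 28.9]
tcp_rot: [179.9, -0.0, 88.1]
ft_force: [0.2, 0.1, 4.2]
finger_gap: 11.0
grip_force: 49.7
```

Run:
```python
from bench import sense, viewer, r
from h import *
s=sense(); print(s["time"],s["tool_pos"],s["tcp_rot"],s["ft_force"],s["grip_force"],s["finger_gap"])
R0=Ro.from_euler("xyz",[180,0,87.613],degrees=True); c2=(np.array([528.44,363.43,200.09])+R0.apply([.011*400,0,.43*400]),(R0*Ro.from_rotvec([0,0,-.0014*2*np.pi])).as_euler("xyz",degrees=True)); print(c2)
# tray staged with origin at hood (12,190): fin at (12,300)
p=[580.6,-131.2,7.32]
for y in(300,): 
  f=pl(p,[(12,y,28)])[0]; print(f,toolrel(c2,f,[180,0,97.32]))
```

```text
2.65 [529.15210897 368.1382178   28.92868949] [ 1.79938346e+02 -4.48320441e-02  8.81135491e+01] [0.1939475  0.10050884 4.15761097] 49.65571939945221 11.041282838391648
(array([528.62325542, 367.82618214,  28.09      ]), array([-180.   ,    0.   ,   88.117]))
[554.27894914 167.88393852  28.        ] (array([-4.97478164e-01,  8.05291723e-02,  2.25000000e-04]), array([-1.09424843e-16, -5.67632361e-18, -2.55638889e-02]))
```

Request:
carry_out:
  increments: [-0.03,0.005,0,0,0,-0.0015,-1,-0.09,0.015,0,0,0,-0.0046,-1,-0.16,0.026,0,0,0,-0.0082,-1,-0.23,0.037,0,0,0,-0.0118,-1,-0.3,0.049,0,0,0,-0.0154,-1,-0.37,0.06,0,0,0,-0.019,-1,-0.43,0.07,0,0,0,-0.0221,-1,-0.475,0.077,0,0,0,-0.0245,-1,-0.497,0.0805,0,0,0,-0.0256,-1,-0.497,0.0805,0,0,0,-0.0256,-1]

```text
time: 3.9
tool_pos: [554.9, 166.5, 28.9]
tcp_rot: [179.9, 0.0, 97.3]
ft_force: [-0.5, -3.8, 7.0]
finger_gap: 11.4
grip_force: 50.0
```

Run:
```python
from bench import sense, viewer, r
from h import *
import pickle
s=sense(); print(s["time"],s["tool_pos"],s["tcp_rot"],s["ft_force"],s["joint_pos"].round(1))
c=cal(viewer.get_calibration("wrist")); im=viewer.snapshot("wrist")
sc=viewer.snapshot("scene"); pickle.dump((c,im,sc),open("w2.pkl","wb"));
a=cv2.cvtColor(im,cv2.COLOR_RGB2BGR); b=cv2.resize(cv2.cvtColor(sc,cv2.COLOR_RGB2BGR)[170:270,230:400],(640,376)); 
cv2.imwrite("pics/w2.png",cv2.resize(np.vstack([a,b[:200*2-0]]) ,(None),fx=.77,fy=.77) if 0 else a); cv2.imwrite("pics/s2.png",b)
```

```text
3.9 [554.92009093 166.46085438  28.90712502] [1.79936799e+02 4.27784462e-02 9.73023965e+01] [-0.48617517 -3.77072602  6.99998824] [11.7 15.1 98.9 -0.1 66.   4.4]
```

View pics/w2.png

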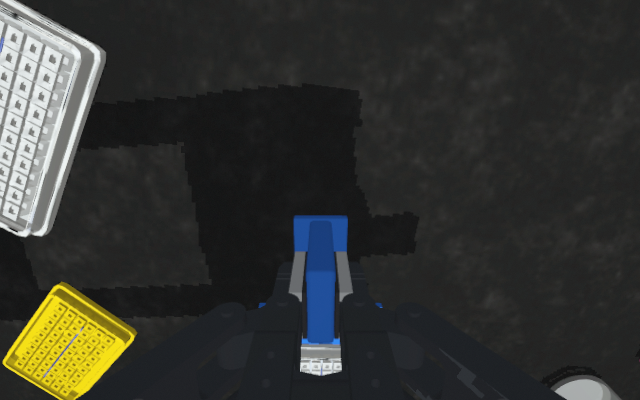

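The wrist view shows the fin well gripped, but the gripper hides the hood. I'll let go here and look at the hood from above before inserting.

Request:
carry_out:
  increments: [0,0,0,0,0,0,1,0,0,0,0,0,0,1,0,0,0,0,0,0,1,0,0,-0.15,0,0,0,1,0,0,-0.3,0,0,0,1,-0.12,-0.005,-0.4,0,0,0,1,-0.26,-0.01,-0.46,0,0,0,1,-0.4,-0.016,-0.52,0,0,0,1,-0.54,-0.022,-0.55,0,0,0,1,-0.61,-0.0255,-0.555,0,0,0,1]

```text
time: 5.25
tool_pos: [575.7, -78.2, 251.5]
tcp_rot: [179.9, 0.1, 97.2]
ft_force: [0.2, 1.3, -1.1]
finger_gap: 85.5
grip_force: 0.0
```

Run:
```python
from bench import sense, viewer, r
from h import *
import pickle
s=sense(); print(s["time"],s["tool_pos"],s["tcp_rot"],s["finger_gap"])
c=cal(viewer.get_calibration("wrist")); im=viewer.snapshot("wrist")
pickle.dump((c,im),open("w3.pkl","wb")); cv2.imwrite("pics/w3.png",cv2.cvtColor(im,cv2.COLOR_RGB2BGR))
```

```text
5.25 [575.73250328 -78.20590019 251.47024775] [1.79890299e+02 7.48370705e-02 9.72153611e+01] 85.494022181162
```

View pics/w3.png

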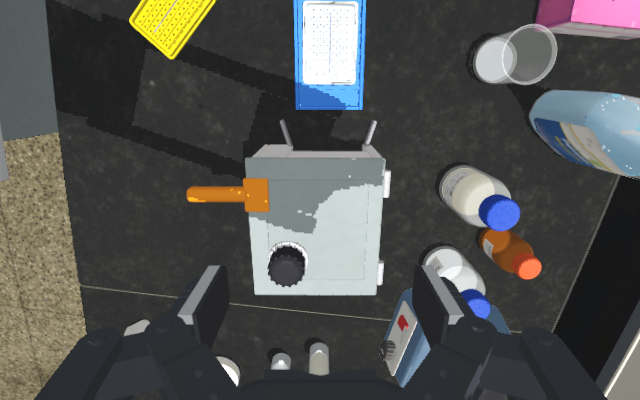

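The wrist view shows the cover corners at about (246,158), (385,158), (378,296), (255,295), knob at (286,266), grip bar tip at (187,194), guides at (283,122) and (375,122), and the tray at the top (295..366, to row 109).

Run:
```python
import pickle
from h import *
c,im=pickle.load(open("w3.pkl","rb"))
g=cv2.cvtColor(im,cv2.COLOR_RGB2GRAY); 
uv=cv2.cornerSubPix(g,np.float32([(246,158),(385,158),(378,295),(255,295)]).reshape(-1,1,2),(4,4),(-1,-1),(3,30,.01)).reshape(-1,2); print(uv)
H=[(-69,76,92),(65,76,92),(65,-76,92),(-69,-76,92)]
for x0 in(-69,-67):
  for z in (89,92):
    L=[(x0,76,z),(x0+134,76,z),(x0+134,-76,z),(x0,-76,z)]
    p,e=fit([(c,L,uv)],[580,-131,7]); print(x0,z,p.round(2),e.round(1).tolist())
p,e=fit([(c,H,uv)],[580,-131,7])
print("knob base/top",proj(c,pl(p,[(-30,-30,96),(-30,-30,122)])).round(1),"grip tip/base", proj(c,pl(p,[(-127,40,97),(-69,40,97)])).round(1))
hsv=cv2.cvtColor(im,cv2.COLOR_RGB2HSV); m=cv2.inRange(hsv,(5,150,120),(18,255,255)); m[:, :180]=0; m[:,275:]=0;m[230:]=0;m[:165]=0
x=np.where(m.any(0))[0]; print("orange x",x.min(),x.max()); print("rows at 215:",np.where(m[:,215])[0][[0,-1]])
print("slot guides tips",proj(c,pl(p,[(12-42,75,16),(12+42,75,16),(12-52,108,16),(12+52,108,16)])).round(1))
m=cv2.inRange(hsv,(100,120,60),(125,255,255)); 
for y in(20,50,80,100,106,108,110):
  x=np.where(m[y,280:380])[0]+280; print(y,x[[0,-1]] if len(x) else 0,end=";")
tv=np.array([(296,105.),(366,105)])
```

```text
[[244.65086 157.45233]
 [385.44647 159.15916]
 [375.44913 294.5195 ]
 [254.43927 294.16617]]
-69 89 [ 579.23 -131.35    6.81] [[0.1, 0.4], [0.0, -0.4], [-0.1, 0.2], [-0.2, -0.2]]
-69 92 [ 579.15 -130.31    6.78] [[-0.5, -0.2], [0.8, -0.8], [0.4, 1.0], [-0.7, 0.6]]
-67 89 [ 577.24 -131.59    6.81] [[0.1, 0.4], [0.0, -0.4], [-0.1, 0.2], [-0.2, -0.2]]
-67 92 [ 577.17 -130.55    6.78] [[-0.5, -0.2], [0.8, -0.8], [0.4, 1.0], [-0.7, 0.6]]
knob base/top [[287.8 259.7]
 [285.3 273. ]] grip tip/base [[185.8 194.9]
 [245.4 195.3]]
orange x 186 268
rows at 215: [187 201]
slot guides tips [[292.  145.7]
 [364.1 146.3]
 [282.6 116.6]
 [374.4 117.4]]
20 [294 365];50 [294 364];80 [294 363];100 [295 362];106 [295 362];108 [295 362];110 0;
```

Run:
```python
import pickle
from h import *
c,im=pickle.load(open("w3.pkl","rb"))
hp=np.array([579.2,-131.35,6.8])
def tohood(X):
    a=np.radians(hp[2]); d=np.atleast_2d(X)[:,:2]-hp[:2]; return np.c_[np.cos(a)*d[:,0]+np.sin(a)*d[:,1],-np.sin(a)*d[:,0]+np.cos(a)*d[:,1]]
print(tohood(onz(c,[(295,108.5),(362.5,108.5),(294.2,50),(364.3,50),(294,20),(365.3,20)],12)).round(1))
R0=Ro.from_euler("xyz",[180,0,97.33],degrees=True); c3=(np.array([554.28,167.88,28.0])); print(tohood(c3))
c4=(c3+R0.apply(np.array([-.61,-.0255,-.555])*400),[180,0,97.33]); print(c4)
for y in (300.5,):
    f=pl(hp,[(12,y,28)])[0]; print(f)
print(toolrel(c4,[554.28,167.88,28],[180,0,97.33]))
```

```text
[[-26.  117.8]
 [ 50.7 118.4]
 [-26.  179.2]
 [ 49.8 179.9]
 [-25.8 208.6]
 [ 49.6 209.3]]
[[ 10.68531897 300.07569588]]
(array([575.29383948, -75.42733353, 250.        ]), [180, 0, 97.33])
[555.53519362 168.45698281  28.        ]
(array([0.61  , 0.0255, 0.555 ]), array([0., 0., 0.]))
```

Request:
carry_out:
  increments: [0.15,0.006,0.05,0,0,0,1,0.3,0.012,0.12,0,0,0,1,0.44,0.018,0.2,0,0,0,1,0.57,0.024,0.25,0,0,0,1,0.61,0.0255,0.3,0,0,0,1,0.61,0.0255,0.42,0,0,0,1,0.61,0.0255,0.53,0,0,0,1,0.61,0.0255,0.555,0,0,0,1,0.61,0.0255,0.555,0,0,0,1,0.61,0.0255,0.555,0,0,0,-1]
  force: 50

```text
time: 6.55
tool_pos: [556.2, 168.2, 30.5]
tcp_rot: [179.8, -0.0, 97.3]
ft_force: [0.2, -0.2, 0.8]
finger_gap: 69.7
grip_force: 0.0
```

Run:
```python
from h import *
hp=np.array([579.2,-131.35,6.8]); c=([554.28,167.88,28.],[180,0,97.33])
for x,y in((12,200),(12,130),(12,113),(12,110),(12,108)): print(y,[v.round(4) for v in toolrel(c,pl(hp,[(x,y,28)])[0],[180,0,96.8])])
```

```text
200 [array([-0.2502,  0.001 ,  0.    ]), array([ 0.    , -0.    ,  0.0015])]
130 [array([-0.4252, -0.0006, -0.    ]), array([ 0.    , -0.    ,  0.0015])]
113 [array([-0.4677, -0.001 , -0.    ]), array([ 0.    , -0.    ,  0.0015])]
110 [array([-0.4752, -0.0011, -0.    ]), array([ 0.    , -0.    ,  0.0015])]
108 [array([-0.4802, -0.0012, -0.    ]), array([ 0.    , -0.    ,  0.0015])]
```

Request:
carry_out:
  increments: [0,0,0,0,0,0,-1,0,0,0,0,0,0,-1,0,0,0,0,0,0,-1,0,0,0,0,0,0,-1,-0.03,0.002,0,0,0,0.0015,-1,-0.075,0.002,0,0,0,0.0015,-1,-0.12,0.002,0,0,0,0.0015,-1,-0.165,0.002,0,0,0,0.0015,-1,-0.21,0.0015,0,0,0,0.0015,-1,-0.25,0.001,0,0,0,0.0015,-1]

```text
time: 7.8
tool_pos: [568.0, 68.1, 28.7]
tcp_rot: [179.9, -0.0, 96.8]
ft_force: [0.1, 5.1, 5.7]
finger_gap: 11.1
grip_force: 50.0
```

Request:
carry_out:
  increments: [-0.025,0,0,0,0,0,-1,-0.055,0,0,0,0,0,-1,-0.085,0,0,0,0,0,-1,-0.115,0,0,0,0,0,-1,-0.145,0,0,0,0,0,-1,-0.17,0,0,0,0,0,-1,-0.19,0,0,0,0,0,-1,-0.205,0,0,0,0,0,-1,-0.214,0,0,0,0,0,-1,-0.218,0,0,0,0,0,-1]

```text
time: 9.05
tool_pos: [577.7, -15.5, 28.7]
tcp_rot: [180.0, -0.3, 96.8]
ft_force: [-4.2, 22.3, 10.0]
finger_gap: 11.1
grip_force: 50.7
```

Run:
```python
from bench import sense
s=sense(); print(s["tool_pos"],s["ft_force"],s["wrist_torque"])
```

```text
[577.71921838 -15.46572833  28.67363225] [-4.22710285 22.31253894  9.958153  ] [ 3.03913145  0.46651884 -0.00351292]
```

Request:
carry_out:
  increments: [0,0,0,0,0,0,-1,0,0,0,0,0,0,-1,-0.003,0,0,0,0,0,-1,-0.003,0,0,0,0,0,-1,-0.006,0,0,0,0,0,-1,-0.006,0,0,0,0,0,-1,-0.009,0,0,0,0,0,-1,-0.009,0,0,0,0,0,-1,-0.009,0,0,0,0,0,-1,-0.009,0,0,0,0,0,-1]

```text
time: 10.3
tool_pos: [577.5, -15.5, 28.7]
tcp_rot: [-180.0, -0.5, 96.9]
ft_force: [-6.3, 33.2, 15.8]
finger_gap: 11.1
grip_force: 51.3
```

Run:
```python
from bench import sense,viewer
import cv2,numpy as np
s=sense(); print(s["tool_pos"],s["tcp_rot"],s["ft_force"],s["wrist_torque"])
a=viewer.snapshot("scene")[150:270,290:410]; b=viewer.snapshot("side")[150:270,270:390]
cv2.imwrite("pics/s4.png",cv2.resize(np.hstack([a,b])[:,:,::-1],(800,400),interpolation=cv2.INTER_CUBIC))
```

```text
[577.4536163  -15.54965491  28.67203668] [-179.97357543   -0.49734934   96.87135449] [-6.32153033 33.20312701 15.77760004] [ 4.40270111  0.8378718  -0.08678833]
```

View pics/s4.png

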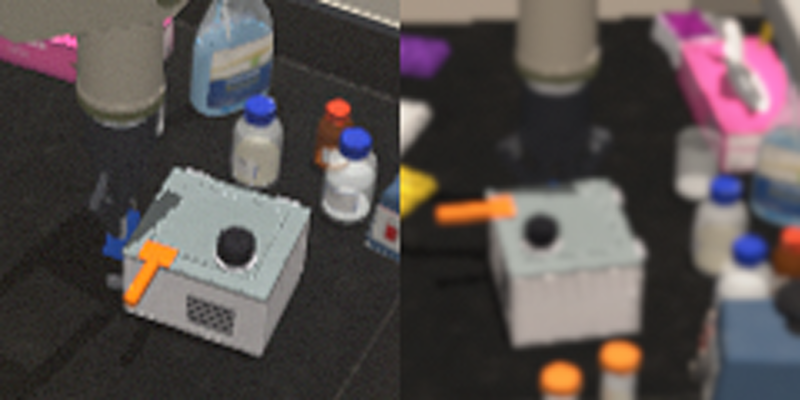

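The tray stopped hard at 33 N near the expected place. I'll release it and check from above that it is home.

Request:
carry_out:
  increments: [0.009,0,0,0,0,0,-1,0.012,0,0,0,0,0,1,0.012,0,0,0,0,0,1,0.012,0,0,0,0,0,1,0.012,0,-0.12,0,0,0,1,0.012,0,-0.25,0,0,0,1,0.012,0,-0.375,0,0,0,1,0.012,0,-0.4,0,0,0,1,0.012,0,-0.4,0,0,0,1,0.012,0,-0.4,0,0,0,1]

```text
time: 11.65
tool_pos: [576.3, -16.5, 185.6]
tcp_rot: [-179.8, -0.0, 96.8]
ft_force: [0.3, 0.1, -0.7]
finger_gap: 85.5
grip_force: 0.0
```

Run:
```python
from bench import sense, viewer, r
from h import *
import pickle
s=sense(); print(s["time"],s["tool_pos"],s["tcp_rot"],s["finger_gap"],s["ft_force"])
c=cal(viewer.get_calibration("wrist")); im=viewer.snapshot("wrist")
pickle.dump((c,im),open("w5.pkl","wb")); cv2.imwrite("pics/w5.png",cv2.cvtColor(im,cv2.COLOR_RGB2BGR)[100:350,160:480].repeat(2,0).repeat(2,1))
hp=[579.2,-131.35,6.8]
print(proj(c,pl(hp,[(-26,71,12),(50,71,12),(-30,75,16),(54,75,16),(6,93,60),(18,93,60),(6,129,60),(18,129,60),(-69,76,89),(65,76,89)])).round(1).tolist())
```

```text
11.65 [576.33507013 -16.49294515 185.64250968] [-1.79793284e+02 -4.51549608e-02  9.67800685e+01] 85.45962235165032 [ 0.25844117  0.07234205 -0.68445105]
[[285.9, 218.9], [358.4, 219.0], [281.5, 216.7], [362.8, 216.8], [315.5, 215.9], [329.0, 215.9], [315.3, 176.5], [329.4, 176.5], [224.0, 247.7], [386.9, 248.1]]
```

View pics/w5.png

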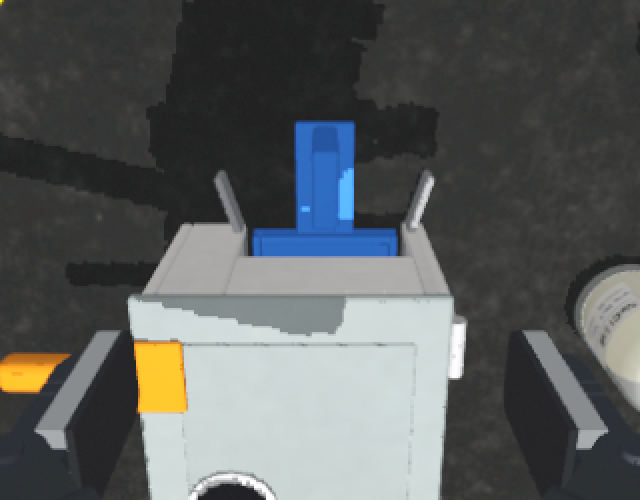

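Run:
```python
from h import *
import pickle
c,im=pickle.load(open("w5.pkl","rb")); hp=np.array([579.2,-131.35,6.8])
def tohood(X):
    a=np.radians(hp[2]); d=np.atleast_2d(X)[:,:2]-hp[:2]; return np.c_[np.cos(a)*d[:,0]+np.sin(a)*d[:,1],-np.sin(a)*d[:,0]+np.cos(a)*d[:,1]].round(1)
f=lambda u,z: tohood(onz(c,np.array([u])/2+[160,100],z))
print("wall base",f((190,224),0)); print("pan rear z12",f((254,229),12),f((397,229),12)," inner rim",f((260,235),12)); print("fin far top",f((297,122),60),f((354,122),60),"lintel",f((240,257),45),"cover edge",f((130,296),89),f((452,296),89), "wall top", f((190,224),85))
print(proj(c,pl(hp,[(-65,75,0),(65,75,0),(-65,75,85)])))
g=im[:,:,:].astype(int)
for u in(300,322,345): print(u,[(v,*g[v,u]) for v in range(209,232)])
```

```text
wall base [[-60.7  74.1]]
pan rear z12 [[-24.7  75.9]] [[50. 76.]]  inner rim [[-21.7  72.6]]
fin far top [[  0.4 142.3]] [[ 24.3 142.4]] lintel [[-28.1  74.3]] cover edge [[-68.2  75.8]] [[64.3 76.1]] wall top [[-42.1 106. ]]
[[250.97547038 211.25451481]
 [371.18315934 211.41437863]
 [230.17319576 246.6668935 ]]
300 [(209, np.int64(36), np.int64(38), np.int64(38)), (210, np.int64(35), np.int64(37), np.int64(37)), (211, np.int64(38), np.int64(38), np.int64(38)), (212, np.int64(38), np.int64(38), np.int64(38)), (213, np.int64(36), np.int64(36), np.int64(35)), (214, np.int64(36), np.int64(65), np.int64(122)), (215, np.int64(40), np.int64(88), np.int64(165)), (216, np.int64(39), np.int64(89), np.int64(165)), (217, np.int64(38), np.int64(84), np.int64(159)), (218, np.int64(42), np.int64(97), np.int64(178)), (219, np.int64(49), np.int64(110), np.int64(196)), (220, np.int64(50), np.int64(110), np.int64(197)), (221, np.int64(47), np.int64(105), np.int64(191)), (222, np.int64(47), np.int64(104), np.int64(189)), (223, np.int64(48), np.int64(107), np.int64(194)), (224, np.int64(47), np.int64(1
[... 2027 characters left out ...]
2), np.int64(96), np.int64(177)), (219, np.int64(48), np.int64(108), np.int64(194)), (220, np.int64(48), np.int64(108), np.int64(195)), (221, np.int64(47), np.int64(105), np.int64(191)), (222, np.int64(46), np.int64(104), np.int64(190)), (223, np.int64(47), np.int64(106), np.int64(193)), (224, np.int64(46), np.int64(106), np.int64(193)), (225, np.int64(47), np.int64(107), np.int64(193)), (226, np.int64(47), np.int64(107), np.int64(193)), (227, np.int64(47), np.int64(107), np.int64(194)), (228, np.int64(135), np.int64(146), np.int64(184)), (229, np.int64(173), np.int64(172), np.int64(171)), (230, np.int64(174), np.int64(173), np.int64(172)), (231, np.int64(175), np.int64(174), np.int64(173))]
```

The tray's rear face spans rows 214–217 and its rim top starts near row 218, against 218.9 predicted when home, so it is home. Now the grip.

Run:
```python
from h import *
hp=np.array([579.2,-131.35,6.8]); R=lambda c,sh,t:(c[0]+Ro.from_euler("xyz",c[1],degrees=True).apply(np.array(sh)*400),(Ro.from_euler("xyz",c[1],degrees=True)*Ro.from_rotvec(np.array(t)*2*np.pi)).as_euler("xyz",degrees=True))
c=(np.array([554.28,167.88,28.]),[180,0,97.33])
c=R(c,[-.25,.001,0],[0,0,.0015]); c=R(c,[-.218,0,0],[0]*3); c=R(c,[-.009,0,0],[0]*3); c=R(c,[.012,0,-.4],[0]*3); print(c)
g=pl(hp,[(-103,40,150)])[0]; print(g,toolrel(c,g,[180,0,186.8]))
```

```text
(array([577.60296257, -16.64855362, 188.        ]), array([-1.80000000e+02, -1.27222187e-14,  9.67900000e+01]))
[ 472.18839393 -103.82698841  150.        ] (array([-0.18525936, -0.28745593,  0.095     ]), array([-5.83631989e-17, -8.32711343e-17, -2.50027778e-01]))
```

Request:
carry_out:
  increments: [-0.02,-0.03,0,0,0,-0.027,1,-0.04,-0.07,0,0,0,-0.055,1,-0.07,-0.11,0,0,0,-0.083,1,-0.095,-0.15,0,0,0,-0.111,1,-0.12,-0.19,0.01,0,0,-0.139,1,-0.145,-0.23,0.03,0,0,-0.167,1,-0.17,-0.26,0.05,0,0,-0.195,1,-0.185,-0.2875,0.07,0,0,-0.223,1,-0.1853,-0.2875,0.09,0,0,-0.25,1,-0.1853,-0.2875,0.095,0,0,-0.25,1]

```text
time: 12.95
tool_pos: [470.8, -103.4, 148.0]
tcp_rot: [179.9, -0.2, -173.3]
ft_force: [0.3, -0.1, -0.7]
finger_gap: 85.4
grip_force: 0.0
```

Run:
```python
from bench import sense, viewer, r
from h import *
s=sense(); print(s["time"],s["tool_pos"],s["tcp_rot"],s["joint_pos"].round(1))
c=cal(viewer.get_calibration("wrist")); im=viewer.snapshot("wrist")
hsv=cv2.cvtColor(im,cv2.COLOR_RGB2HSV); m=cv2.inRange(hsv,(5,150,120),(20,255,255)); n,l,st,ce=cv2.connectedComponentsWithStats(m)
for i in range(1,n):
    if st[i,4]>80: print(st[i],ce[i])
hp=[579.2,-131.35,6.8]; print(proj(c,pl(hp,[(-127,33,97),(-127,47,97),(-69,33,97),(-69,47,97),(-103,40,97)])).round(1).tolist())
i=1+np.argmax(st[1:,4])
for v in range(st[i,1],st[i,1]+st[i,3],5):
    x=np.where(l[v]==i)[0]; print(v,x.min(),x.max(),end="; ")
```

```text
12.95 [ 470.83842992 -103.35822835  148.03370024] [ 179.91459271   -0.18504722 -173.28307156] [ -18.5   -7.7  109.2   -0.    78.7 -115.2]
[ 296  189   49   92 1663] [320.09561034 230.23331329]
[[307.9, 193.8], [330.2, 193.7], [309.0, 274.7], [329.5, 274.7], [319.1, 229.0]]
189 316 324; 194 310 330; 199 309 330; 204 310 330; 209 310 330; 214 310 330; 219 310 330; 224 310 330; 229 310 329; 234 310 329; 239 310 329; 244 311 329; 249 311 329; 254 311 329; 259 311 329; 264 311 329; 269 310 342; 274 313 344; 279 344 344;
```

The bar is at columns 310–330 as predicted. Go down and pinch it.

Request:
carry_out:
  increments: [0,0,0.07,0,0,0,1,0,0,0.14,0,0,0,1,0,0,0.19,0,0,0,1,0,0,0.197,0,0,0,1,0,0,0.197,0,0,0,-1,0,0,0.197,0,0,0,-1,0,0,0.197,0,0,0,-1,0,0,0.197,0,0,0,-1,0,0,0.197,0,0,0,-1,0,0,0.197,0,0,0,-1]
  force: 80

```text
time: 14.25
tool_pos: [472.5, -103.3, 72.1]
tcp_rot: [180.0, 0.0, -173.2]
ft_force: [-1.6, 3.8, 6.4]
finger_gap: 12.6
grip_force: 78.2
```

Request:
carry_out:
  increments: [0,0,0,0,0,0,-1,0,0,-0.006,0,0,0,-1,0,0,-0.006,0,0,0,-1,0,0,-0.012,0,0,0,-1,0,0,-0.012,0,0,0,-1,0,0,-0.018,0,0,0,-1,0,0,-0.018,0,0,0,-1,0,0,-0.025,0,0,0,-1,0,0,-0.025,0,0,0,-1,0,0,-0.025,0,0,0,-1]

```text
time: 15.5
tool_pos: [472.9, -103.3, 81.1]
tcp_rot: [180.0, 0.1, -173.2]
ft_force: [8.3, 3.3, -6.3]
finger_gap: 12.3
grip_force: 78.0
```

It rose 9 mm, past the 5 mm play, with only about 6 N. I'll tug a little further to be sure.

Request:
carry_out:
  increments: [0,0,-0.01,0,0,0,-1,-0.001,0,-0.02,0,0,0,-1,-0.002,0,-0.03,0,0,0,-1,-0.003,0,-0.04,0,0,0,-1,-0.005,0,-0.05,0,0,0,-1,-0.005,0,-0.05,0,0,0,-1,-0.005,0,-0.05,0,0,0,-1,-0.005,0,-0.05,0,0,0,-1,-0.005,0,-0.05,0,0,0,-1,-0.005,0,-0.05,0,0,0,-1]

```text
time: 16.75
tool_pos: [475.1, -103.0, 101.2]
tcp_rot: [180.0, 0.1, -173.2]
ft_force: [9.7, 3.2, -6.2]
finger_gap: 12.3
grip_force: 78.4
```

Run:
```python
from bench import sense, viewer
import cv2,numpy as np
s=sense(); print(s["tool_pos"],s["tcp_rot"],s["ft_force"],s["wrist_torque"])
a=viewer.snapshot("scene")[150:270,290:410]; b=viewer.snapshot("side")[150:270,270:390]
cv2.imwrite("pics/s6.png",cv2.resize(np.hstack([a,b])[:,:,::-1],(800,400),interpolation=cv2.INTER_CUBIC))
```

```text
[ 475.07994025 -102.99006073  101.16262185] [ 1.79980713e+02  1.14584702e-01 -1.73199885e+02] [ 9.71328739  3.15125319 -6.19348757] [ 0.45591077 -0.83625997  0.10002169]
```

View pics/s6.png

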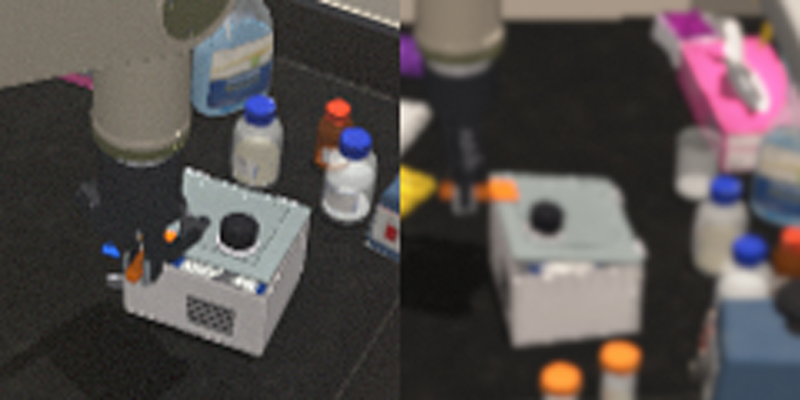

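The cover swings freely: its front edge is up, with plate and tray showing inside. The latch is not caught, so I leave the knob alone and raise along the arc.

Request:
carry_out:
  increments: [-0.011,0,-0.031,0,0,0,-1,-0.023,0,-0.0655,0,0,0,-1,-0.0375,0,-0.099,0,0,0,-1,-0.055,0,-0.131,0,0,0,-1,-0.075,0,-0.162,0,0,0,-1,-0.098,0,-0.1905,0,0,0,-1,-0.123,0,-0.217,0,0,0,-1,-0.145,0,-0.237,0,0,0,-1,-0.1645,0,-0.252,0,0,0,-1,-0.1645,0,-0.252,0,0,0,-1]

```text
time: 18.1
tool_pos: [540.0, -95.1, 202.2]
tcp_rot: [180.0, -0.0, -173.2]
ft_force: [1.9, 4.8, -9.2]
finger_gap: 12.7
grip_force: 79.2
```

Request:
carry_out:
  increments: [0,0,0,0,0,0,-1,0,0,0,0,0,0,-1,0,0,0,0,0,0,-1,0,0,0,0,0,0,-1,0,0,0,0,0,0,-1,0,0,0,0,0,0,-1,0,0,0,0,0,0,-1,0,0,0,0,0,0,-1,0,0,0,0,0,0,-1,0,0,0,0,0,0,-1]

```text
time: 19.35
tool_pos: [539.8, -95.1, 202.1]
tcp_rot: [180.0, 0.0, -173.2]
ft_force: [2.7, 5.3, -9.9]
finger_gap: 12.3
grip_force: 79.3
```

Run:
```python
from bench import sense, viewer
import cv2,numpy as np
s=sense(); print(s["tool_pos"],s["tcp_rot"],s["ft_force"],s["grip_force"])
a=viewer.snapshot("scene")[140:270,280:410]; b=viewer.snapshot("side")[140:270,265:395]
cv2.imwrite("pics/s7.png",cv2.resize(np.hstack([a,b])[:,:,::-1],(800,400),interpolation=cv2.INTER_CUBIC))
```

```text
[539.84212842 -95.11229356 202.09304911] [ 1.79952427e+02  1.65437216e-02 -1.73199347e+02] [ 2.66509537  5.25713958 -9.88392086] 79.29218888282776
```

View pics/s7.png

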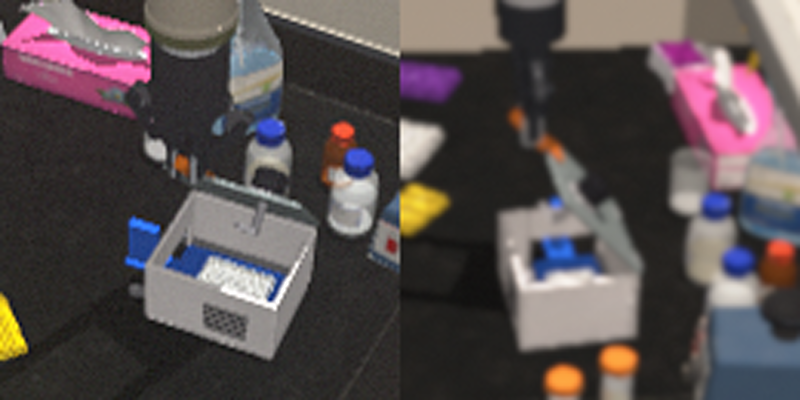

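The cover is held at about 52°, the tray is home with the plate in it, and the bystanders are standing.

```bash
python3 -c "
from bench import order
print(order.hand_in())"
```

```text
the job is handed in; nothing more can be done
None
```

The job is handed in: the tray is home against the stop with its plate, the tug showed the latch was not caught so the knob was left alone, and the arm is holding the cover open at about 52°.

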